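Oil and cover the pan that holds the corn

ROBOT

A 7-joint arm with a two-finger parallel gripper is mounted at the origin on the work surface. World frame = base frame: x ahead of the robot, y to its left, z up, the work surface at z = 0. Lengths are in m, angles in rad, forces in N, time in s.
With the tool pointing down it reaches from about 0.425 to 0.95 m from the base axis. Payload 4.7 kg.
Tool frame: the origin (TCP) lies midway between the tips of the shut fingers; the grasp point (between the pads) lies 19 mm behind it; z points along the fingers, y is the direction in which the jaws open and shut (so a half turn about z gives the same grasp; the last joint's range is limited). The gripper opens to 87 mm and grips with 3 to 60 N. Pads are 19 mm wide; open, the fingers measure 117 mm over their backs; the gripper's body (75 mm by 190 mm) begins 51 mm behind the grasp point.
Start: joints at [1.14, 0.469, -0.049, 1.532, 0.024, 1.141, -0.082], TCP at [0.264, -0.621, 0.2] pointing down, gripper open.
Joint ranges: [-2.59, 2.59], [-0.33, 1.99], [-1.39, 1.29], [0.1, 2.45], [-1.04, 4.18], [0.21, 1.99], [-2.66, 2.66]. Speed limits (rad/s): [2.57, 2.57, 3.14, 3.14, 3.14, 3.14, 3.14].

INTERFACE

Orientations are given as a 3x3 rotation matrix whose columns are the frame's x, y, z axes.
In Python, from bench import env gives the robot as it stands.
- The arm moves only by the tool step_arm, never from a script. Its argument "rows" is one flat list of numbers, 5 for each row, row after row: the finger opening in cm, from 0 to 8.7, then the shift along the tool's x, y, z in cm, then the turn about the tool's z in degrees. In form: [gripper, x, y, z, twist, gripper, x, y, z, twist, ...]. A call has 1 to 5 rows; each row is the pose to reach, as a shift and turn from the pose commanded when the call began, along the tool's axes at that moment; what a row does not reach only later rows make up. A row lasts 1/8 s, in which the tool goes at most 62.5 mm and 10.7 degrees, less where a joint would pass 70% of its speed; a pose out of reach is approached as far as the arm can. A call with a gripper value outside its range is refused whole. The fingers move at their own pace and stop on an object; "grip_force" is the grip in N (left out, the last holds). Time passes only in rows, so rows that repeat a pose let the fingers close. It gives the time, the measured TCP pose, the force and the opening at its end, in the units of the state.
- env.get_state(): the state, without advancing time (a new reading comes with each control period).
- env.grab_frame(name): name is "side" or "top"; returns a dict with "img" (384x512x3 uint8, blue, green, red), "fx", "fy", "cx", "cy" (pixels), "extrinsics" (4x4, takes a point from world to camera coordinates). Camera axes: x right, y down, z forward; pixel columns grow to the right and rows downward; lengths in m; the calibration is good to about 2 mm. A picture is of the moment at which its call begins. There is no depth.
- env.close_job(): hands the job in, once; it reports no verdict.
The state is a dict: "time_s": time; "q": joint angles; "joint_velocities": joint speeds; "joint_torque": joint torques, N m; "position": TCP position; "ee_rot": TCP orientation; "wrist_force": force on the tool from outside, world axes, zero at the start; "torque": the same for the moment, N m; "opening": finger opening in m.
Only numpy, scipy, OpenCV 4.12 (cv2) and the standard library are available. Lean on these libraries where they do the work, as an engineer would, in place of code of your own. Each camera call takes 0.05 s, during which the arm holds its last target. There are 200 camera calls.

TASK

One of the two pans has the corn cob in it. Push the cap of that pan's own oil spray can fully down and let it come up again, then take the lid off its sloping stand and set it down, not dropped, flat and centred on that pan. Do not press the other can, and leave the food, bowl, cup and sauce bottle where they are.

Things in the scene. Friction and masses are not known exactly. Their poses are not given: they have to be found in the camera images.
- corn: Corn cob lying on the floor of one of the two pans, 124 mm long, about 42 mm thick. Origin at the middle of its underside; x along the cob, z up.
- onion: Halved onion lying cut face down in the other pan, 72 mm across, 42 mm high. Origin at the centre of its underside.
- pan_left_mouth (a point): Centre of the left pan's mouth (+y side), at rim height, 90 mm above the table; z up. Round black pan fixed on a burner, like the other: outer radius 85 mm, wall 5 mm, floor 54 mm below the rim, two side grips reaching 114 mm from the centre. Its own oil spray can stands fixed 154 mm from this centre, beyond it and towards the table's middle.
- pan_right_mouth (a point): Centre of the right pan's mouth (-y side), at rim height, 90 mm above the table; z up. Round black pan fixed on a burner, like the other: outer radius 85 mm, wall 5 mm, floor 54 mm below the rim, two side grips reaching 114 mm from the centre. Its own oil spray can stands fixed 154 mm from this centre, beyond it and towards the table's middle.
- cap_left_top (a point): Centre of the top face of the white push cap (36 mm across, 22 mm high, 174 mm above the table when up) on the left pan's own oil spray can (54 mm across, upright, fixed). It is pushed straight down; the point moves with the cap.
- cap_right_top (a point): Centre of the top face of the white push cap (36 mm across, 22 mm high, 174 mm above the table when up) on the right pan's own oil spray can (54 mm across, upright, fixed). It is pushed straight down; the point moves with the cap.
- cap_left (a joint): Travel of the left can's spring cap: 0 = up, 0.008 m = fully down; about 1.5 N to start, 5.5 N to hold fully down; springs back up by itself.
- cap_right (a joint): Travel of the right can's spring cap: 0 = up, 0.008 m = fully down; about 1.5 N to start, 5.5 N to hold fully down; springs back up by itself.
- lid: Loose flat aluminium lid: disc 190 mm across, 10 mm thick, 0.3 kg. Origin at the centre of its underside; z is its normal on the grip side. At the start it lies on the stand, its normal leaning 32 degrees from vertical towards the robot, x pointing up the slope, centre 85 mm above the table. On a pan its underside rests on the rim.
- lid_grip (a point): Middle of the top of the dark wooden bar grip on the lid, 47 mm above the lid's underside. The solid bar is 66 mm long (lid's x), 24 mm wide (lid's y) and stands 37 mm high off the disc. Axes as the lid's.
- stand: Fixed low stand between the pans: two steel bars sloping up away from the robot at 32 degrees, on which the lid lies, and two pegs at the lower end, 12 mm thick, standing 18 mm out of the slope, against which the lid's lower edge rests. Origin on the table below the lid's centre; x points away from the robot, below the upward slope.
- bowl: Bystander: black bowl, 110 mm across, 55 mm high, origin at the centre of its underside.
- cup: Bystander: steel cup, 72 mm across, 75 mm high, origin at the centre of its underside.
- sauce: Bystander: amber sauce bottle, 56 mm across, 140 mm high, origin at the centre of its underside.
There are look-alikes about, which are no part of the job. Of the things that look like the corn, the smaller one is meant.

How it is judged:
On the way, in this order (a step that is already met when the one before it is completed fails the run):
1. the cap of the oil can at the pan with the corn is pushed fully down (((horizontal distance between corn and pan_left_mouth below 0.08 m and value of joint cap_left above 0.006 m) or (horizontal distance between corn and pan_right_mouth below 0.08 m and value of joint cap_right above 0.006 m))), for 0.1 s.
2. that cap is up again (((horizontal distance between corn and pan_left_mouth below 0.08 m and value of joint cap_left below 0.002 m) or (horizontal distance between corn and pan_right_mouth below 0.08 m and value of joint cap_right below 0.002 m))), for 0.1 s.
3. the lid lies flat on the pan with the corn (((horizontal distance between corn and pan_left_mouth below 0.08 m and horizontal distance between lid and pan_left_mouth below 0.014 m and z of lid in the frame of pan_left_mouth between -0.005 and 0.005 m and angle between lid's own z axis and vertical below 0.06 rad) or (horizontal distance between corn and pan_right_mouth below 0.08 m and horizontal distance between lid and pan_right_mouth below 0.014 m and z of lid in the frame of pan_right_mouth between -0.005 and 0.005 m and angle between lid's own z axis and vertical below 0.06 rad))), for 0.2 s.
At the end, for the whole second after the job is handed in: The lid lies at rest and released on the pan that holds the corn: centred within 14 mm, its underside within 5 mm of the rim's height, level within 0.06 rad; both caps are up (within 2 mm) (((horizontal distance between corn and pan_left_mouth below 0.08 m and horizontal distance between lid and pan_left_mouth below 0.014 m and z of lid in the frame of pan_left_mouth between -0.005 and 0.005 m and angle between lid's own z axis and vertical below 0.06 rad) or (horizontal distance between corn and pan_right_mouth below 0.08 m and horizontal distance between lid and pan_right_mouth below 0.014 m and z of lid in the frame of pan_right_mouth between -0.005 and 0.005 m and angle between lid's own z axis and vertical below 0.06 rad)) and value of joint each of cap_left, cap_right below 0.002 m and linear speed of lid below 0.02 m/s); the robot touches nothing.
It fails at once if the cap of the other pan's can is pressed (over 3 mm) ((horizontal distance between corn and pan_left_mouth below 0.08 m and value of joint cap_right above 0.003 m) or (horizontal distance between corn and pan_right_mouth below 0.08 m and value of joint cap_left above 0.003 m)).
It fails at once if the lid is dropped (moves faster than 0.4 m/s while not held) (contact force between lid and the fingers below 0.3 N and linear speed of lid above 0.4 m/s).
It fails at once if corn, onion, bowl, cup or sauce bottle is moved by over 25 mm (distance of any of corn, onion, bowl, cup, sauce from where it was at the start of the episode above 0.025 m).
It also fails if it takes over 51 s, if anything falls off the work surface, if the arm or the gripper's body presses on something with over 40 N, if the wrist force passes 120 N, or if a joint passes its speed limit or range.

## Working session

There is one attempt and no reset: what is moved stays moved. The work goes in short steps, Python scripts to look and compute and a tool call to move; the robot and the scene stay as the last step left them, time stands still between calls to the robot, and variables do not carry over. Pictures are saved under pics/ and viewed, about 8 in all and at most 12, crops included, and the job is handed in when it is done.

Besides the shell and the picture viewer there is one more tool, called as name(argument=value, ...), one argument or row to a line, values as JSON. step_arm: Moves the arm, as the interface text tells. Its arguments: {"type":"object","properties":{"rows":{"type":"array"},"grip_force":{"type":"number"}},"required":["rows"]}

```bash
mkdir -p pics; cat > h.py <<'E'
import numpy as np,cv2
from bench import env
def grab(n,f):
    d=env.grab_frame(n); cv2.imwrite(f'pics/{f}.png',d['img']); np.savez(f'pics/{f}.npz',**{k:d[k] for k in('fx','fy','cx','cy','extrinsics')}); return d
def ray(f,u,v,z):
    d=np.load(f'pics/{f}.npz');E=d['extrinsics'];R,t=E[:3,:3],E[:3,3]
    c=-R.T@t; r=R.T@np.array([(u-d['cx'])/d['fx'],(v-d['cy'])/d['fy'],1]); return c+r*(z-c[2])/r[2]
def proj(f,p):
    d=np.load(f'pics/{f}.npz');E=d['extrinsics'];q=E[:3,:3]@np.array(p)+E[:3,3]
    return q[0]/q[2]*d['fx']+d['cx'],q[1]/q[2]*d['fy']+d['cy']
def crop(f,x0,y0,x1,y1,s,o):
    i=cv2.imread(f'pics/{f}.png')[y0:y1,x0:x1]; cv2.imwrite(f'pics/{o}.png',cv2.resize(i,None,fx=s,fy=s,interpolation=cv2.INTER_CUBIC))
E
python3 - <<'E'
from h import *
for n in('top','side'):
    d=grab(n,n+'0'); print(d['extrinsics'].round(3),d['fx'])
s=env.get_state();print(s['time_s'],s['position'],s['ee_rot'],s['opening'])
E
```

```text
[[-0.012 -1.     0.006 -0.093]
 [-0.984  0.011 -0.179  0.524]
 [ 0.179 -0.008 -0.984  1.448]
 [ 0.     0.     0.     1.   ]] 475.4872853555909
[[-0.907 -0.422  0.021  0.438]
 [-0.237  0.467 -0.852  0.266]
 [ 0.349 -0.777 -0.523  1.166]
 [ 0.     0.     0.     1.   ]] 373.5120196532761
0.1 [ 0.26374985 -0.62071952  0.19929008] [[ 9.20371388e-01  3.91044683e-01 -7.51142072e-04]
 [ 3.91045398e-01 -9.20370019e-01  1.58859334e-03]
 [-7.01176637e-05 -1.75582651e-03 -9.99998456e-01]] 0.08730584570277464
```

View pics/top0.png

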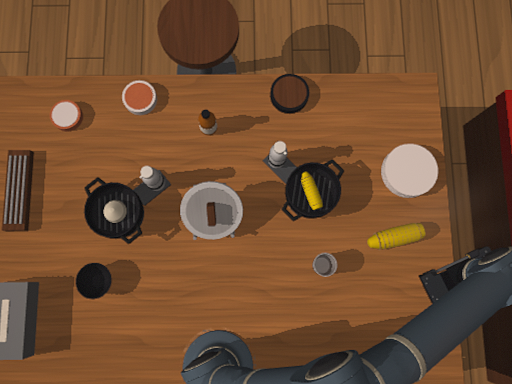

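View pics/side0.png

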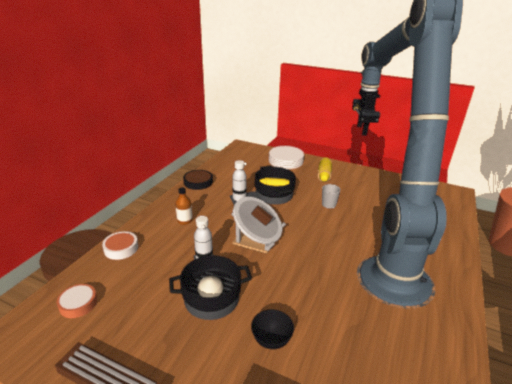

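The top view shows two corns: A at (311,190) in the right (-y) pan, and B at (397,236), larger, on the table. A is the smaller one and lies in a pan, so it is the one meant. The onion is in the left pan (115,211). The right can's cap is near (280,147), and the lid on its stand is near (211,211). I'll confirm these in one crop.

```bash
python3 - <<'E'
from h import *
crop('top0',170,125,350,260,4.4,'c0')
E
```

```text
(no output)
```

View pics/c0.png

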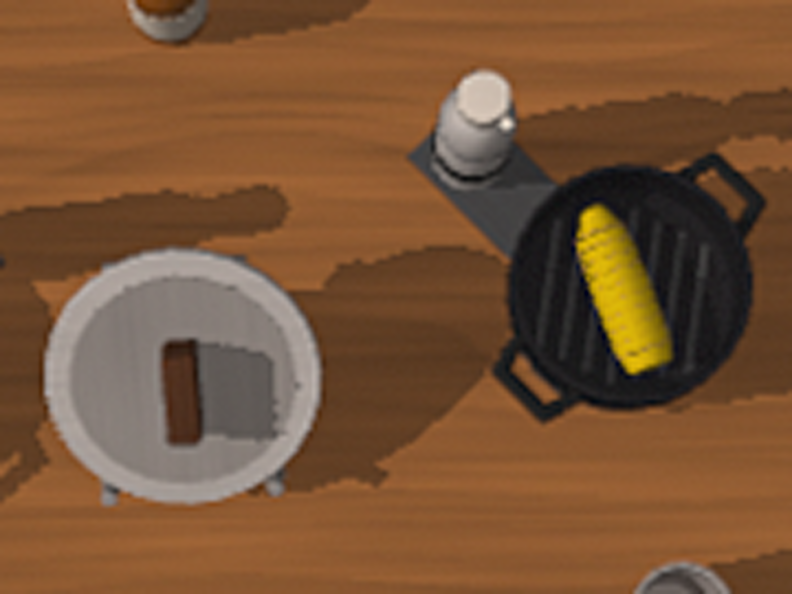

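```bash
python3 - <<'E'
from h import *
crop('side0',160,145,350,275,4.2,'c1')
E
```

```text
(no output)
```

View pics/c1.png

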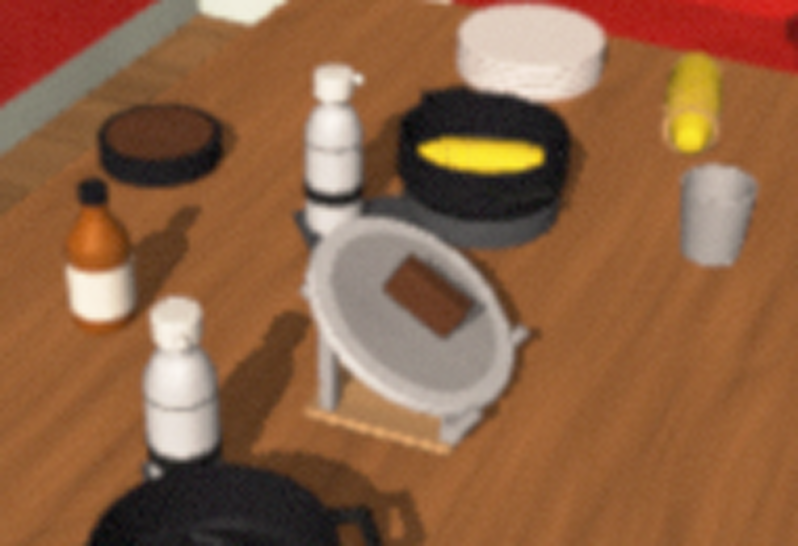

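Confirmed: the smaller corn is in the right pan, so the right can's cap is at crop px (484,97), the rim centre at (630,287) and the grip bar at (182,392). Next I'll compute positions.

```bash
python3 - <<'E'
from h import *
from scipy.optimize import least_squares
T=lambda u,v:(u/4.4+170,v/4.4+125)
S=lambda u,v:(u/4.2+160,v/4.2+145)
print('cap',ray('top0',*T(484,97),.174),'side',ray('side0',*S(335,74),.174))
print('pan',ray('top0',*T(630,287.5),.09),'side',ray('side0',*S(485,147),.09))
# lid silhouette ellipse: fit centre x,y,yaw from bbox of top-face/bottom-face rims
a=np.radians(32);t=np.linspace(0,6.283,400)
def lid(x,y,w,h=0):
    X=np.array([np.cos(w)*np.cos(a),np.sin(w)*np.cos(a),np.sin(a)]);Y=np.array([-np.sin(w),np.cos(w),0]);Z=np.cross(X,Y)
    return np.array([x,y,.085]),X,Y,Z
def f(p):
    c,X,Y,Z=lid(*p)
    pts=np.array([proj('top0',c+.095*(np.cos(s)*X+np.sin(s)*Y)+h*Z) for s in t for h in(0,.01)])
    r=list(pts.min(0)-T(44,248))+list(pts.max(0)-T(322,504))
    g=[proj('top0',c+.047*Z+s*.033*X+k*.012*Y) for s in(1,-1) for k in(1,-1)]
    m=[T(164,342),T(190,340),T(168,445),T(197,443)]
    for q in g[:0]:pass
    r+=list(np.array(g).ravel()-np.array(m).ravel())
    return np.array(r)
s=least_squares(f,[.55,0,0]);print(s.x,s.fun.round(1))
c,X,Y,Z=lid(*s.x);print('grip',c+.047*Z,'X',X,'Z',Z, 'lid sideproj',proj('side0',c+.047*Z),S(432,295))
E
```

```text
cap [ 0.63888361 -0.19024338  0.174     ] side [ 0.63577637 -0.18348328  0.174     ]
pan [ 0.52461271 -0.29511399  0.09      ] side [ 0.51381235 -0.25999386  0.09      ]
[0.47181226 0.01567434 0.02160167] [ 0.  -1.9 -0.3 -1.4 -1.1  2.2  1.2  2.4 -0.7 -0.8  0.8 -0.6]
grip [0.44691186 0.01513637 0.12485826] X [0.84785024 0.01831783 0.52991926] Z [-0.52979563 -0.01144625  0.8480481 ] lid sideproj (np.float64(263.3901182926685), np.float64(211.60882574220943)) (262.85714285714283, 215.23809523809524)
```

step_arm(
  rows=[0,5,-2.5,-3,8,0,10,-5,-4,16,0,15.5,-7.5,-4,23,0,20.5,-10,-4,23,0,26,-12.5,-4,23],
  grip_force=10,
)

```text
time_s: 0.72
position: [0.4549, -0.4031, 0.24]
ee_rot: [[1.0, -0.0, -0.001], [-0.0, -1.0, 0.0], [-0.001, -0.0, -1.0]]
wrist_force: [0.2, -0.4, 0.1]
opening: 0.0448
```

step_arm(
  rows=[0,4,-5,0,0,0,8,-10,0,0,0,12,-14.5,0,0,0,15.5,-18.5,0,0,0,18.3,-21.5,3,0],
)

```text
time_s: 1.35
position: [0.6405, -0.1869, 0.2121]
ee_rot: [[1.0, 0.003, 0.005], [0.003, -1.0, -0.0], [0.005, 0.0, -1.0]]
wrist_force: [0.7, -0.6, -0.1]
opening: 0.0017
```

step_arm(
  rows=[0,0,0,0,0,0,0,0,0,0],
)

```text
time_s: 1.6
position: [0.6368, -0.1904, 0.2099]
ee_rot: [[1.0, -0.0, -0.001], [-0.0, -1.0, -0.001], [-0.001, 0.001, -1.0]]
wrist_force: [-0.5, -0.4, 0.5]
opening: 0.0004
```

```bash
python3 - <<'E'
from h import *
grab('side','side1');grab('top','top1')
a=cv2.imread('pics/side1.png')[130:260,180:310];b=cv2.imread('pics/top1.png')[100:230,220:350]
cv2.imwrite('pics/c2.png',cv2.resize(np.hstack([a,b]),None,fx=3,fy=3,interpolation=2))
s=env.get_state();print(s['position'],s['wrist_force'],s['opening'])
for n in('side1','top1'):
  print(proj(n,s['position']),proj(n,[.638,-.188,.174]))
E
```

```text
[ 0.63685173 -0.19153481  0.21097256] [ 0.00434569 -0.35407708  0.45031932] 0.0004051316391757702
(np.float64(240.470092635421), np.float64(153.0454295650308)) (np.float64(239.7768935728414), np.float64(162.0289848476686))
(np.float64(281.3826799278948), np.float64(144.14796550088147)) (np.float64(279.24165268090064), np.float64(147.344554353699))
```

View pics/c2.png

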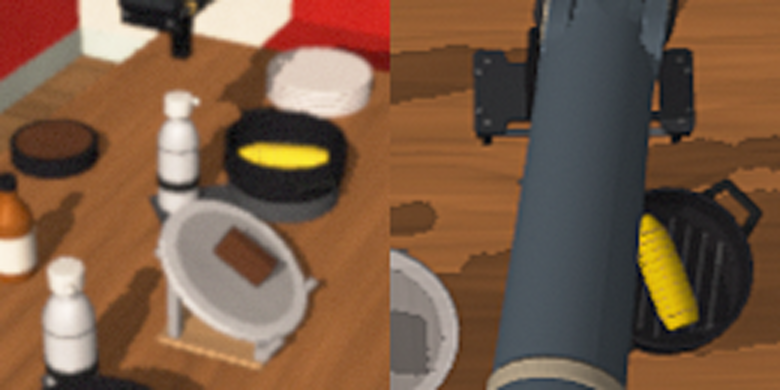

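The side crop shows the closed fingertips at about (240,149), straight above the right cap at (240,162). I'll press now.

step_arm(
  rows=[0,0,0,2.5,0,0,0,0,3.5,0,0,0,0,4.1,0,0,0,0,4.5,0,0,0,0,4.5,0],
)

```text
time_s: 2.33
position: [0.6375, -0.1895, 0.1655]
ee_rot: [[1.0, 0.0, 0.0], [0.0, -1.0, -0.0], [0.0, 0.0, -1.0]]
wrist_force: [0.2, 0.9, -0.5]
opening: 0.0005
```

step_arm(
  rows=[0,0,0,0,0],
)

```text
time_s: 2.45
position: [0.6377, -0.1895, 0.1658]
ee_rot: [[1.0, 0.0, 0.001], [0.0, -1.0, -0.0], [0.001, 0.0, -1.0]]
wrist_force: [0.0, 0.6, 0.5]
opening: 0.0005
```

step_arm(
  rows=[0,0,0,0.2,0,0,0,0,0.4,0,0,0,0,0.4,0],
)

```text
time_s: 2.82
position: [0.6372, -0.1894, 0.161]
ee_rot: [[1.0, 0.0, -0.0], [0.0, -1.0, 0.0], [-0.0, -0.0, -1.0]]
wrist_force: [-0.4, -0.7, 0.6]
opening: 0.0004
```

```bash
python3 - <<'E'
from h import *
grab('side','side2');crop('side2',200,130,290,210,6,'c3')
s=env.get_state();print(s['position'],s['wrist_force'],s['time_s'])
E
```

```text
[ 0.63728893 -0.18943416  0.16112245] [ 0.54402157 -0.40637346  0.27478508] 2.875
```

View pics/c3.png

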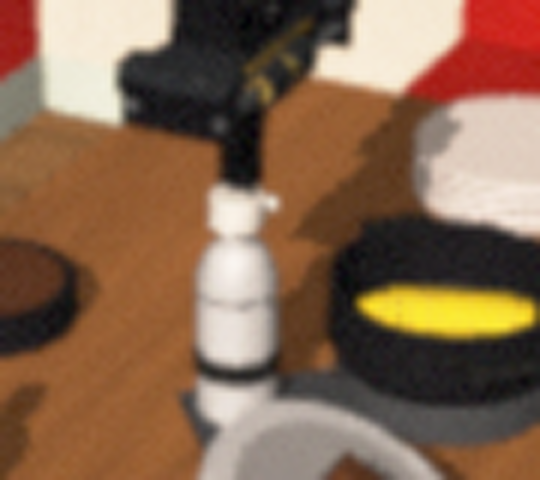

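No force yet, and the fingertips appear to be just at the cap top. They also sit about 4 px higher than the TCP reading predicts. I'll keep going down while watching the force.

step_arm(
  rows=[0,0,0,0.2,0,0,0,0,0.4,0,0,0,0,0.4,0],
)

```text
time_s: 3.25
position: [0.6372, -0.1894, 0.1569]
ee_rot: [[1.0, 0.0, -0.0], [0.0, -1.0, 0.0], [-0.0, -0.0, -1.0]]
wrist_force: [-0.6, -0.1, -0.5]
opening: 0.0007
```

```bash
python3 - <<'E'
from h import *
s=env.get_state();print(s['position'],s['wrist_force'],s['time_s'])
d=np.abs(cv2.imread('pics/side0.png').astype(int)[150:200,225:255]-cv2.imread('pics/side2.png')[150:200,225:255]).sum(2)
print(d[:,8:22:2])
g=cv2.cvtColor(cv2.imread('pics/side2.png'),6);g0=cv2.cvtColor(cv2.imread('pics/side0.png'),6)
print(g[152:186,240],g0[152:186,240])
E
```

```text
[ 0.63717603 -0.18942658  0.15694984] [-0.55027414 -0.08837284 -0.48641174] 3.25
[[223 144 133 223 260 185  26]
 [218 150 135 232 258 183  13]
 [193 185 188 245 257 182  13]
 [102 149 222 231 261 166   5]
 [ 16  47 200 241 274 146   7]
 [ 16  22 200 238 284 155   7]
 [  5  15 213 266 252 146   1]
 [ 17  16 206 237 252 143   4]
 [  4  13 194 246 252 143   2]
 [  5  15 208 275 257 131   6]
 [ 12  16 124 328 332 111   5]
 [  7   3  58 233 317 106   7]
 [  5   7  10  52 158  41   2]
 [  4   2   4   5  28   2   3]
 [  4   9   0   1   3   5   2]
 [ 10   1   2   1  11   5   7]
 [  3   6   1   3   1   5   7]
 [  4   7   1   2   1   4   4]
 [  2   1   6   3   5   5   4]
 [  6   3   7   5   4   2   4]
 [  3   9   2   5   6  11   4]
 [  5   6   4   2   2   7   3]
 [  2   3   2   1   4   4  16]
 [  4   7   2   1   2   4   4]
 [  4   2   2   6   4   6  14]
 [  2   6   3   4   5   3  11]
 [  0   9   0   1   3   1   8]
 [  2   2   2   5   5   6   4]
 [  3   3   1   5   5   5   3]
 [  2  10   6   3   3   6   3]
 [ 11   5   4   2   9   6   2]
 [  2   3   7   8   4  11   3]
 [  4   3   1   5   6   9   9]
 [  4   2   3   2   1   6   8]
 [  4   4   4   1   3   3   2]
 [  4   7   4   2   3   2   3]
 [  2   6   6   3   1   1   1]
 [  1   7   1   1   3   2   8]
 [  8   5   2   3   9   4   3]
 [  3  11   0   2   3   4   9]
 [  5   1   0   3   8   3   8]
 [  8  14   5   4   3   8   8]
 [  5  16  18   6  11   8   7]
 [  9  13   2   9   7   7   6]
 [  8   4   3   8   4   8   6]
 [  3   2   5   2   6   3   4]
 [ 11   3   3   2   3   2   5]
 [  2   4   1   1   5   0   8]
 [  8  13   3  10   5   9   4]
 [ 10   3   1  12   9   3   3]]
[ 19  11   9  15   9  14  22  28  41 106 184 218 234 237 235 233 221 181
 192 220 234 238 236 232 228 224 220 212 184 175 211 220 221 221] [107 105 107 109 110 106 111 120 157 200 211 221 234 235 235 233 222 180
 194 219 233 239 237 232 228 223 222 212 186 179 208 218 219 221]
```

```bash
python3 - <<'E'
from h import *
grab('side','side3');g=[cv2.cvtColor(cv2.imread(f'pics/side{k}.png'),6) for k in(0,1,2,3)]
for c in(238,240,242):
  for k in range(4):print(c,k,g[k][146:172,c])
s=env.get_state();print(s['joint_torque'],s['wrist_force'],s['torque'])
import os
a=[cv2.imread(f'pics/side{k}.png')[145:195,220:260] for k in(0,2,3)]
cv2.imwrite('pics/c4.png',cv2.resize(np.hstack(a),None,fx=6,fy=6,interpolation=0))
E
```

```text
238 0 [107 105 105 104 105 107 106 104 104 107 108 108 105 120 157 199 211 223
 239 241 242 241 235 215 219 229]
238 1 [ 26  24  35  67  97 104 101 105 106 106 102 107 105 119 158 200 212 224
 239 243 242 240 235 214 219 228]
238 2 [ 21  22  21  20  31  29  23  28  16  20  17  21  22  25  69 143 198 223
 240 242 243 242 235 218 217 230]
238 3 [ 32  26  23  20  28  31  31  23  20  24  16  14   5  26  32  84 164 216
 240 242 241 241 235 216 219 229]
240 0 [108 104 102 106 107 105 107 105 107 109 110 106 111 120 157 200 211 221
 234 235 235 233 222 180 194 219]
240 1 [ 18  25  29  54  91 106 107 107 106 106 108 106 108 118 158 198 211 222
 233 235 235 233 221 180 194 219]
240 2 [ 55  52  39  22  13  16  19  11   9  15   9  14  22  28  41 106 184 218
 234 237 235 233 221 181 192 220]
240 3 [ 45  49  43  34  21   9  17  17  11  16  17  11  16  12  17  44 116 207
 233 236 236 233 221 180 192 218]
242 0 [104 100 100 105 109 108 111 110 109 109 108 106 106 108 141 193 210 211
 209 200 196 187 164 129 149 188]
242 1 [ 16  28  35  67  94 104 109 110 111 105 106 105 105 106 139 194 208 210
 207 200 194 185 168 132 148 186]
242 2 [ 58  40  26   9  21  16   9  21  22  22  23  20  18  23  59 107 160 202
 206 202 198 188 166 132 150 188]
242 3 [ 69  57  40  18  20  15  24  21  16  24  22  19  23  18  23  72 142 197
 208 203 196 189 165 131 149 187]
[-1.89274792e-04 -5.08643746e+01 -1.41922776e+00 -2.25755203e+01
 -3.10851226e-02 -6.70171576e-02 -1.15783114e-04] [-0.41645946  0.35739175  0.18053648] [-0.00092396  0.0164011   0.02113322]
```

View pics/c4.png

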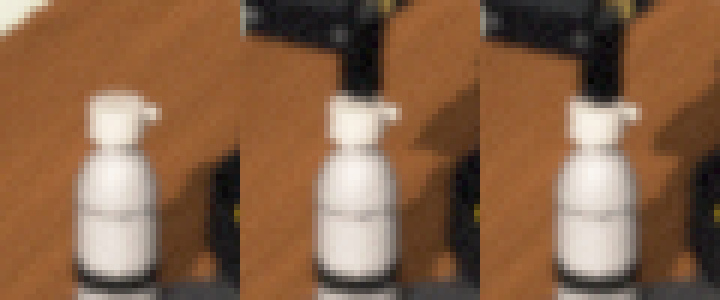

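The fingertips are centred over the cap and about at its top face, with no force yet. So the visible tip is about 15 mm higher than the reported TCP. I'll continue in small steps until the force appears.

step_arm(
  rows=[0,0,0,0.2,0,0,0,0,0.4,0,0,0,0,0.4,0],
)

```text
time_s: 3.68
position: [0.6372, -0.1894, 0.153]
ee_rot: [[1.0, 0.0, -0.0], [0.0, -1.0, 0.0], [-0.0, -0.0, -1.0]]
wrist_force: [-0.4, -0.1, 0.4]
opening: 0.0003
```

step_arm(
  rows=[0,0,0,0.2,0,0,0,0,0.3,0,0,0,0,0.3,0],
)

```text
time_s: 4.05
position: [0.6375, -0.1895, 0.1506]
ee_rot: [[1.0, 0.0, 0.001], [0.0, -1.0, -0.0], [0.001, 0.0, -1.0]]
wrist_force: [-0.4, -0.3, 2.0]
opening: 0.0007
```

step_arm(
  rows=[0,0,0,0.2,0,0,0,0,0.3,0,0,0,0,0.3,0],
)

```text
time_s: 4.42
position: [0.6375, -0.1895, 0.1475]
ee_rot: [[1.0, 0.0, 0.001], [0.0, -1.0, -0.0], [0.001, 0.0, -1.0]]
wrist_force: [-0.3, -1.1, 4.4]
opening: 0.0002
```

step_arm(
  rows=[0,0,0,0.2,0,0,0,0,0.4,0,0,0,0,0.4,0],
)

```text
time_s: 4.8
position: [0.6376, -0.1895, 0.1442]
ee_rot: [[1.0, 0.0, 0.001], [0.0, -1.0, -0.0], [0.001, 0.0, -1.0]]
wrist_force: [-2.1, 0.8, 6.8]
opening: 0.0004
```

step_arm(
  rows=[0,0,0,0.15,0,0,0,0,0.15,0],
)

```text
time_s: 5.05
position: [0.6376, -0.1895, 0.144]
ee_rot: [[1.0, 0.0, 0.001], [0.0, -1.0, -0.0], [0.001, 0.0, -1.0]]
wrist_force: [-5.0, 1.1, 13.6]
opening: 0.0001
```

The cap bottomed: 13.6 N with z stalled at 0.144. Release and go above the lid. The real tip seems to be about 22 mm above the reported TCP, so I'll check that at the lid.

step_arm(
  rows=[0,0,0,-1,0,0,0,0,-4,0,0,0,0,-8,0,3,-3,-4,-8,0,6,-7,-8,-8,0],
)

```text
time_s: 5.68
position: [0.5668, -0.1084, 0.221]
ee_rot: [[1.0, -0.0, -0.0], [-0.0, -1.0, 0.001], [-0.0, -0.001, -1.0]]
wrist_force: [-0.3, 0.5, 0.2]
opening: 0.0131
```

step_arm(
  rows=[6,-4,-4,0,0,6,-8,-8.5,0,0,6,-11.4,-12.5,2,0,6,-11.4,-12.5,4,0,6,-11.4,-12.5,4,0],
)

```text
time_s: 6.3
position: [0.4516, 0.0155, 0.1803]
ee_rot: [[1.0, 0.001, -0.004], [0.001, -1.0, -0.0], [-0.004, 0.0, -1.0]]
wrist_force: [0.4, -1.3, -0.1]
opening: 0.058
```

```bash
python3 - <<'E'
from h import *
grab('side','side5')
s=env.get_state();p=s['position'];print(p,s['wrist_force'],s['opening'],s['ee_rot'].round(3) if hasattr(s['ee_rot'],'round') else s['ee_rot'])
for dz in(0,.022):
  print([proj('side5',[p[0],p[1]+k,p[2]+dz]) for k in(-.03,.03)])
crop('side5',200,110,310,260,4,'c5')
E
```

```text
[0.4528418  0.01521533 0.1812284 ] [ 0.73382832  0.53433025 -0.00437955] 0.05857672650245329 [[ 1.     0.    -0.002]
 [ 0.    -1.    -0.   ]
 [-0.002  0.    -1.   ]]
[(np.float64(265.9609112299581), np.float64(192.57899936570197)), (np.float64(258.4933284472813), np.float64(201.3040580962551))]
[(np.float64(266.2103631098703), np.float64(186.8731653094641)), (np.float64(258.67994432726914), np.float64(195.45802541436308))]
```

View pics/c5.png

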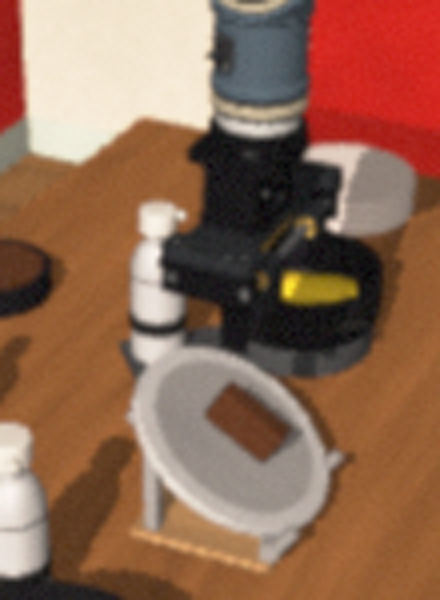

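```bash
python3 - <<'E'
from h import *
print(ray('side5',262.6,215.4,.125), ray('top0',182/4.4+170,392/4.4+125,.125))
a=np.radians(32);X=np.array([np.cos(a),0,np.sin(a)]);Z=np.array([-np.sin(a),0,np.cos(a)]);Y=np.array([0,1,0])
c=np.array([.472,.0155,.085])
for h in(.047,.01):
  print([tuple(np.round((np.array(proj('side5',c+h*Z+s*.033*X+k*.012*Y))-[200,110])*4)) for s,k in((1,1),(1,-1),(-1,-1),(-1,1))])
for h in (0,.01):
  P=np.array([proj('side5',c+h*Z+.095*(np.cos(t)*X+np.sin(t)*Y)) for t in np.linspace(0,6.28,200)]);P=(P-[200,110])*4;print(P.min(0),P.max(0))
E
```

```text
[0.44025763 0.03667834 0.125     ] [0.44985943 0.01380676 0.125     ]
[(np.float64(217.0), np.float64(388.0)), (np.float64(229.0), np.float64(374.0)), (np.float64(289.0), np.float64(425.0)), (np.float64(278.0), np.float64(440.0))]
[(np.float64(195.0), np.float64(413.0)), (np.float64(207.0), np.float64(399.0)), (np.float64(266.0), np.float64(449.0)), (np.float64(255.0), np.float64(464.0))]
[125.71269601 347.94959998] [318.90891807 534.65097243]
[131.29752788 341.22299116] [325.13191964 528.36425587]
```

The lid's predicted outline agrees with the side view to about 1–2 px, roughly 3 mm nearer the robot. I'll descend onto the bar.

step_arm(
  rows=[6,-0.2,0,4,0,6,-0.2,0,7,0,6,-0.2,0,8.5,0,6,-0.2,0,8.5,0],
)

```text
time_s: 6.85
position: [0.4514, 0.0151, 0.0965]
ee_rot: [[1.0, -0.0, -0.001], [-0.0, -1.0, 0.0], [-0.001, -0.0, -1.0]]
wrist_force: [-0.1, -0.1, -0.1]
opening: 0.0603
```

step_arm(
  rows=[6,0,0,0.6,0,6,0,0,1.2,0,6,0,0,1.2,0],
)

```text
time_s: 7.22
position: [0.4512, 0.0155, 0.0847]
ee_rot: [[1.0, 0.0, -0.0], [0.0, -1.0, -0.0], [-0.0, 0.0, -1.0]]
wrist_force: [-0.0, -0.5, 0.1]
opening: 0.0601
```

```bash
python3 - <<'E'
from h import *
grab('side','side6')
s=env.get_state();print(s['position'],s['wrist_force'],s['opening'])
crop('side6',220,160,310,250,6,'c6')
E
```

```text
[0.45132251 0.01550792 0.08485643] [ 0.69818831 -0.84440797 -0.36011354] 0.06015967048835424
```

View pics/c6.png

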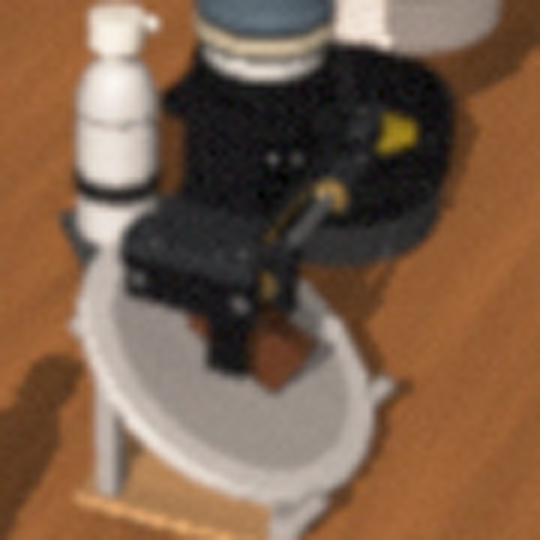

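The fingers straddle the bar near its middle. I'll go 7 mm deeper and grip.

step_arm(
  rows=[6,0,0,0.4,0,6,0,0,0.7,0,6,0,0,0.7,0],
)

```text
time_s: 7.65
position: [0.451, 0.0154, 0.0775]
ee_rot: [[1.0, 0.0, -0.001], [0.0, -1.0, -0.0], [-0.001, 0.0, -1.0]]
wrist_force: [-0.2, 0.4, -0.2]
opening: 0.0602
```

step_arm(
  rows=[0,0,0,0,0,0,0,0,0,0,0,0,0,0,0,0,0,0,0,0,0,0,0,0,0],
  grip_force=15,
)

```text
time_s: 8.28
position: [0.4514, 0.0146, 0.0779]
ee_rot: [[1.0, 0.001, 0.0], [0.001, -1.0, -0.001], [0.0, 0.001, -1.0]]
wrist_force: [-0.1, -2.9, 1.2]
opening: 0.0247
```

step_arm(
  rows=[0,0,0,-0.6,0,0,0,0,-2,0,0,0,0,-4,0,0,0,0,-6.5,0,0,0,0,-9,0],
)

```text
time_s: 8.9
position: [0.451, 0.0159, 0.1692]
ee_rot: [[1.0, 0.001, 0.0], [0.001, -1.0, 0.0], [0.0, -0.0, -1.0]]
wrist_force: [0.7, -0.0, -2.6]
opening: 0.0241
```

step_arm(
  rows=[0,0,0,-2,0,0,0,0,-3,0,0,0,0,-3,0],
)

```text
time_s: 9.28
position: [0.4515, 0.0157, 0.1984]
ee_rot: [[1.0, 0.001, 0.001], [0.001, -1.0, 0.0], [0.001, -0.0, -1.0]]
wrist_force: [0.4, -0.3, -3.5]
opening: 0.0239
```

```bash
python3 - <<'E'
from h import *
grab('side','side7');grab('top','top7')
s=env.get_state();print(s['time_s'],s['position'],s['wrist_force'],s['torque'],s['opening'])
a=cv2.imread('pics/side7.png')[110:240,190:320];b=cv2.imread('pics/top7.png')[140:270,145:275]
cv2.imwrite('pics/c7.png',cv2.resize(np.hstack([a,b]),None,fx=3,fy=3,interpolation=2))
E
```

```text
9.375 [0.45057693 0.01550207 0.19711034] [-0.66464254 -0.99035377 -2.13847667] [0.00335695 0.0726935  0.04091302] 0.023656715419142365
```

View pics/c7.png

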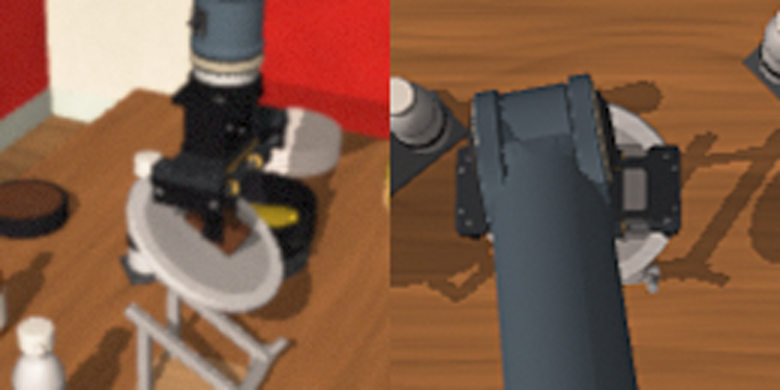

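The lid is held, still tilted about 32°. I'll carry it to the right pan, touch the near rim with its low edge, then let it rotate flat in the pads.

step_arm(
  rows=[0,0.5,3,0,0,0,1,7,0,0,0,1.5,11,0,0,0,2,15,0,0,0,2.5,19,0,0],
  grip_force=18,
)

```text
time_s: 10.0
position: [0.4758, -0.1755, 0.1966]
ee_rot: [[1.0, 0.001, -0.002], [0.001, -1.0, 0.001], [-0.002, -0.001, -1.0]]
wrist_force: [0.5, 0.1, -3.0]
opening: 0.0242
```

step_arm(
  rows=[0,0.5,3.5,0,0,0,1,7,0,0,0,1.5,10,0,0,0,1.7,12,1,0,0,1.7,12,2.5,0],
)

```text
time_s: 10.62
position: [0.4927, -0.2956, 0.1711]
ee_rot: [[1.0, -0.002, -0.001], [-0.002, -1.0, 0.0], [-0.001, -0.0, -1.0]]
wrist_force: [0.2, 0.7, -1.6]
opening: 0.0238
```

step_arm(
  rows=[0,0,0,1,0,0,0,0,2,0,0,0,0,2,0],
)

```text
time_s: 11.0
position: [0.4929, -0.2932, 0.1518]
ee_rot: [[1.0, 0.002, -0.002], [0.002, -1.0, 0.001], [-0.002, -0.001, -1.0]]
wrist_force: [-0.7, -0.6, -3.5]
opening: 0.0241
```

```bash
python3 - <<'E'
from h import *
grab('side','side8');grab('top','top8')
s=env.get_state();print(s['time_s'],s['position'],s['wrist_force'],s['torque'],s['opening'])
a=cv2.imread('pics/side8.png')[100:230,205:335];b=cv2.imread('pics/top8.png')[125:255,245:375]
cv2.imwrite('pics/c8.png',cv2.resize(np.hstack([a,b]),None,fx=3,fy=3,interpolation=2))
E
```

```text
11.1 [ 0.49373286 -0.29412008  0.15305055] [ 0.23224544 -0.55363318 -2.17934466] [0.02321949 0.06734886 0.0695527 ] 0.024325693704765637
```

View pics/c8.png

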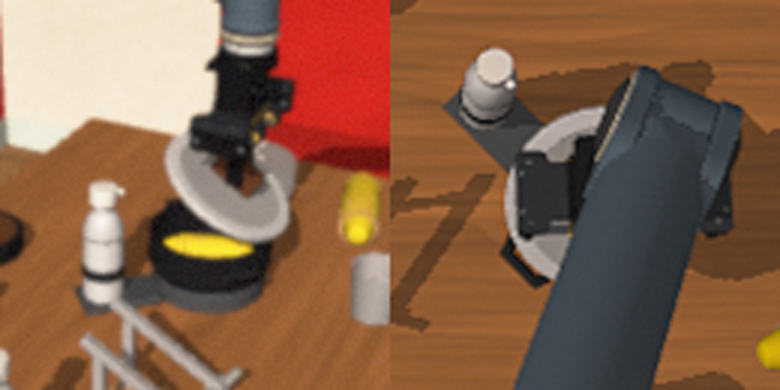

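The lid is tilted above the pan with its low edge just outside the rim on the robot side, clear of the corn and the can. Lowering until contact.

step_arm(
  rows=[0,0,0,0.7,0,0,0,0,1.4,0,0,0,0,1.8,0,0,0,0,1.8,0],
  grip_force=10,
)

```text
time_s: 11.6
position: [0.4931, -0.2944, 0.1342]
ee_rot: [[1.0, 0.0, -0.001], [0.0, -1.0, 0.0], [-0.001, -0.0, -1.0]]
wrist_force: [1.2, 0.3, -2.9]
opening: 0.0242
```

step_arm(
  rows=[0,0,0,0.3,0,0,0,0,0.6,0,0,0,0,0.6,0],
)

```text
time_s: 11.98
position: [0.4932, -0.2944, 0.1285]
ee_rot: [[1.0, 0.0, -0.0], [0.0, -1.0, 0.0], [-0.0, -0.0, -1.0]]
wrist_force: [-0.6, -0.6, -3.0]
opening: 0.0237
```

step_arm(
  rows=[0,0,0,0.3,0,0,0,0,0.5,0,0,0,0,0.5,0],
)

```text
time_s: 12.35
position: [0.4932, -0.2944, 0.1236]
ee_rot: [[1.0, 0.0, -0.0], [0.0, -1.0, 0.0], [-0.0, -0.0, -1.0]]
wrist_force: [-0.5, -1.2, -2.2]
opening: 0.0237
```

step_arm(
  rows=[0,0.2,0,0.2,0,0,0.5,0,0.5,0,0,0.9,0,0.9,0,0,0.9,0,0.9,0],
)

```text
time_s: 12.85
position: [0.5027, -0.2942, 0.1143]
ee_rot: [[1.0, 0.001, -0.0], [0.001, -1.0, 0.0], [-0.0, -0.0, -1.0]]
wrist_force: [-0.3, -0.1, -2.2]
opening: 0.0238
```

step_arm(
  rows=[0,0.3,0,0.3,0,0,0.6,0,0.6,0,0,0.9,0,0.9,0,0,0.9,0,0.9,0],
)

```text
time_s: 13.35
position: [0.5115, -0.2944, 0.1053]
ee_rot: [[1.0, 0.001, -0.0], [0.001, -1.0, 0.0], [-0.0, -0.0, -1.0]]
wrist_force: [0.0, 0.5, -2.9]
opening: 0.0237
```

```bash
cat > fit.py <<'E'
from h import *
def fit(n,s):
    im=cv2.imread(f'pics/{n}.png');hsv=cv2.cvtColor(im,cv2.COLOR_BGR2HSV)
    m=((hsv[...,1]<60)&(hsv[...,2]>85)).astype(np.uint8)
    p=s['position'];t=np.linspace(0,6.28,90);best=[]
    for th in range(-8,42,4):
      a=np.radians(th);X=np.array([np.cos(a),0,np.sin(a)]);Z=np.array([-np.sin(a),0,np.cos(a)]);Y=np.array([0,1,0])
      for dz in(-.012,-.006,0,.006,.012):
       for dx in(-.01,-.005,0,.005,.01):
        c=np.array([p[0]+dx,p[1],p[2]+.037+dz])-.035*Z
        P=np.array([proj(n,c+h*Z+.095*(np.cos(q)*X+np.sin(q)*Y)) for q in t for h in(0,.01)])
        k=np.zeros(m.shape,np.uint8);cv2.fillConvexPoly(k,cv2.convexHull((P*8).astype(np.int32)),1,shift=3)
        ring=cv2.dilate(k,np.ones((7,7)))-k
        # grey inside edge band minus grey outside
        band=k-cv2.erode(k,np.ones((5,5)))
        best.append(((m*band).sum()/band.sum()-(m*ring).sum()/ring.sum(),th,dz,dx))
    best.sort(reverse=True);print(n,[tuple(np.round(b,3).tolist()) for b in best[:6]])
E
python3 - <<'E'
from fit import *
s8={'position':[.4937,-.2941,.153]};fit('side8',s8)
grab('side','side9');s=env.get_state();print(s['position'],s['wrist_force'],s['torque']);fit('side9',s)
E
```

```text
side8 [(0.48, 32.0, 0.0, 0.0), (0.478, 32.0, 0.0, -0.005), (0.459, 36.0, 0.0, -0.005), (0.454, 28.0, 0.0, 0.0), (0.446, 28.0, 0.0, -0.005), (0.444, 36.0, 0.0, 0.0)]
[ 0.51162145 -0.29446168  0.10552961] [-0.27400558  0.04694819 -2.58151463] [0.0167867  0.03179029 0.01800255]
side9 [(0.529, 16.0, 0.0, 0.0), (0.515, 12.0, 0.0, 0.0), (0.498, 8.0, 0.0, 0.0), (0.497, 20.0, 0.0, 0.0), (0.496, 16.0, 0.0, -0.005), (0.49, 20.0, 0.0, -0.005)]
```

The outline fit gives 32° before contact and 16° now, as planned. I'll continue along the arc.

step_arm(
  rows=[0,0.35,0,0.5,0,0,0.7,0,0.9,0,0,1,0,1.3,0,0,1,0,1.3,0],
  grip_force=8,
)

```text
time_s: 13.9
position: [0.5217, -0.2943, 0.0923]
ee_rot: [[1.0, 0.001, 0.0], [0.001, -1.0, 0.0], [0.0, -0.0, -1.0]]
wrist_force: [0.2, -0.6, -2.2]
opening: 0.0237
```

```bash
python3 - <<'E'
from fit import *
grab('side','side10');s=env.get_state();print(s['position'],s['wrist_force'],s['torque'],s['opening']);fit('side10',s)
E
```

```text
[ 0.52164268 -0.29434089  0.0924931 ] [ 0.4039943   0.41788231 -2.77759851] [0.03382619 0.07767597 0.01413618] 0.023733600242280384
side10 [(0.641, 0.0, -0.006, 0.005), (0.566, 4.0, -0.006, 0.0), (0.563, 0.0, -0.006, 0.0), (0.558, 0.0, 0.0, 0.0), (0.545, 4.0, -0.006, 0.005), (0.529, 4.0, 0.0, 0.0)]
```

step_arm(
  rows=[0,0.15,0,0.1,0,0,0.15,0,0.2,0,0,0.15,0,0.2,0],
)

```text
time_s: 14.32
position: [0.5234, -0.2945, 0.091]
ee_rot: [[1.0, 0.0, 0.001], [0.0, -1.0, -0.0], [0.001, 0.0, -1.0]]
wrist_force: [0.7, 0.4, -1.0]
opening: 0.024
```

step_arm(
  rows=[0,0.1,0,0.1,0,0,0.1,0,0.2,0,0,0.1,0,0.2,0],
)

```text
time_s: 14.7
position: [0.5242, -0.2946, 0.0889]
ee_rot: [[1.0, 0.0, 0.001], [0.0, -1.0, -0.0], [0.001, 0.0, -1.0]]
wrist_force: [0.1, 0.6, -0.8]
opening: 0.0237
```

step_arm(
  rows=[0,0,0,0.1,0,0,0,0,0.2,0,0,0,0,0.2,0],
  grip_force=5,
)

```text
time_s: 15.08
position: [0.5245, -0.2945, 0.0881]
ee_rot: [[1.0, 0.0, 0.001], [0.0, -1.0, -0.0], [0.001, 0.0, -1.0]]
wrist_force: [-1.5, 1.7, 6.9]
opening: 0.0241
```

```bash
python3 - <<'E'
from fit import *
grab('side','side11');s=env.get_state();print(s['position'],s['wrist_force'],s['torque'],s['opening']);fit('side11',s)
E
```

```text
[ 0.5244824  -0.29457147  0.08814553] [-1.88085885  1.23838755  5.45162639] [ 0.31458486  0.31208865 -0.01364652] 0.023825219968419048
side11 [(0.578, 0.0, 0.0, 0.0), (0.578, 0.0, -0.006, 0.005), (0.574, 0.0, -0.006, 0.0), (0.573, -4.0, -0.006, 0.005), (0.553, -4.0, 0.0, 0.0), (0.527, -4.0, 0.0, 0.005)]
```

The lid is firmly seated: +6 N upward, flat, centred to within a few mm. Releasing.

step_arm(
  rows=[0,0,0,-0.1,0,3,0,0,-0.1,0,5,0,0,-0.1,0,6,0,0,-0.1,0,6,0,0,-0.1,0],
)

```text
time_s: 15.75
position: [0.5238, -0.2945, 0.0877]
ee_rot: [[1.0, 0.0, -0.0], [0.0, -1.0, -0.0], [-0.0, 0.0, -1.0]]
wrist_force: [-0.4, 0.6, 0.5]
opening: 0.0523
```

step_arm(
  rows=[6,0,0,-1,0,6,0,0,-3,0,6,0,0,-6,0,6,0,0,-10,0,6,0,0,-15,0],
)

```text
time_s: 16.38
position: [0.5233, -0.2942, 0.2391]
ee_rot: [[1.0, 0.0, -0.001], [0.0, -1.0, 0.0], [-0.001, -0.0, -1.0]]
wrist_force: [0.8, -0.8, 0.8]
opening: 0.0602
```

step_arm(
  rows=[6,-3,5,0,0,6,-6,10,0,0,6,-8,15,0,0,6,-10,20,0,0,6,-10,24,0,0],
)

```text
time_s: 17.0
position: [0.4212, -0.5376, 0.239]
ee_rot: [[1.0, -0.004, -0.0], [-0.004, -1.0, -0.002], [-0.0, 0.002, -1.0]]
wrist_force: [0.8, 0.4, -0.1]
opening: 0.0605
```

```bash
python3 - <<'E'
from fit import *
grab('side','side12');grab('top','top12');s=env.get_state();print(s['time_s'],s['position'],s['wrist_force'])
q={'position':[.5245,-.2950,.088]};fit('side12',q);fit('top12',q)
a=cv2.imread('pics/side12.png')[130:230,200:330];b=cv2.imread('pics/top12.png')[130:230,250:380]
cv2.imwrite('pics/c12.png',cv2.resize(np.vstack([a,b]),None,fx=3,fy=3,interpolation=2))
E
```

```text
17.1 [ 0.42103575 -0.539678    0.2378416 ] [-0.78250301  0.65420889  0.33351807]
side12 [(0.563, 0.0, -0.006, 0.005), (0.559, 0.0, -0.006, 0.0), (0.549, 0.0, 0.0, 0.0), (0.549, -4.0, 0.0, 0.0), (0.543, -4.0, -0.006, 0.005), (0.515, 4.0, 0.0, 0.005)]
top12 [(0.864, -4.0, -0.012, 0.005), (0.836, -8.0, -0.012, 0.005), (0.835, -8.0, -0.006, 0.005), (0.802, 0.0, -0.012, 0.0), (0.802, 4.0, -0.012, 0.0), (0.792, 20.0, -0.012, -0.01)]
```

View pics/c12.png

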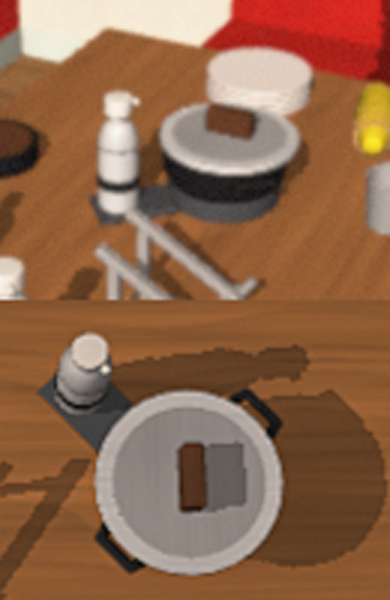

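The lid lies flat. Its centre in the top view is px (313.0,191.0), against (313.2,190.3) for the measured pan rim. The cap looks up and the arm is clear, so I'll compare the cap pixels once more and hand in.

```bash
python3 - <<'E'
from h import *
print(ray('top12',313,191,.1)[:2]-ray('top0',313.2,190.3,.09)[:2])
a,b=[cv2.imread(f'pics/{n}.png').astype(int)[155:185,230:250] for n in('side0','side12')];print(np.abs(a-b).mean())
print(env.get_state()['joint_velocities'])
env.close_job()
E
```

```text
[-0.00404346  0.00214821]
1.73
[-0.0385303  -0.03341728 -0.05425299  0.05755865 -0.0252508   0.01814522
 -0.02170495]
the job is handed in; nothing more can be done
```

I handed the job in at about 17 s of the 51 s allowed; it reports no verdict. The smaller corn was in the right (-y) pan.

- **Cap:** I pushed the right can's cap down to its stop, where the force rose to 13.6 N and the travel stalled. I then let it spring back. I did not touch the left can.
- **Lid:** I gripped the lid by its bar and carried it, still tilted about 32°, to the right pan. Its low edge touched the near rim first, then I followed an arc so it turned flat in the pads. I seated it with about 6 N, released it and moved clear.

**Last checks:**
- **Centring:** the lid centre is about 4–5 mm from the measured rim centre; the limit is 14 mm.
- **Level:** the side-view outline fit gave 0° tilt, and the lid looks seated flat on the rim. The fit steps by 4°, so it cannot by itself confirm the 0.06 rad (3.4°) limit.
- **Right cap:** its pixels match the start picture, so it is up again.

**What disagreed:**
- **Fingertip height:** contact with the cap came about 22 mm lower than the reported tool height implied. I allowed for this in the grasp and placing.
- **Top-view fit:** the same outline fit in the top view gave -4° and 12 mm low. The top view constrains height and tilt poorly, so I relied on the side view and the seating force.

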